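Free the left-hand bar nut on the filter drum

TASK

Two filter drums stand on the cleanroom bench. On the one with the perforated lid, undo the bar-shaped nut in the middle: it has a left-hand thread, so it comes loose by turning clockwise as seen from above. Turn it until the engraved line on the nut points at the engraved line on the lid, and leave the round knob of the drum with the ringed lid as it is.

Things in the scene. Friction and masses are not known exactly. Their poses are not given: they have to be found in the camera images.
- lh_nut (a joint): turn of the bar nut, rad: 0 is fully tight at a hard stop; it grows as the nut turns clockwise seen from above (loosening). At 1.4 its engraved line points at the lid's engraved line. Starts at 0.05 to 0.45, can overshoot to 2.6, stays where left, resists with 0.12 N m, does not rise.
- nut_grip (a point): grip point on the nut's vertical axis, turning with it; x along the bar to its nosed end (41 mm out), z up. Dark steel bar 66 long, 16 wide, 36 high on a flange of 44 diameter, 8 high, on the lid. The point is 31 mm above the lid, 13 below the bar's top, 23 above the flange. A pale engraved line, 30 x 4.5 mm, lies on top of the nosed half.
- free_mark (a point): middle of the dark engraved line, 18 x 5 mm, on the lid's flat metal face, 48 mm from the nut's axis, 110 mm above the bench; x points radially outwards from the nut's axis, z up. The lid, with three circles of small dark holes, tops a fixed white drum of 194 mm diameter with a grey rim.
- round_knob (a joint): turn of the round knurled dark steel knob (50 mm diameter, top 146 mm above the bench) in the middle of the lid with concentric dark and light rings, on the neighbouring, otherwise equal fixed drum; rad, 0 at the start. To be left alone.

How it is judged:
By the outcome, as a careful person would: the job done as asked, in the order asked, and still so for the second after the job is handed in, with the robot touching nothing.
It also fails if it takes over 38 s, if anything falls off the work surface, if the arm or the gripper's body presses on something with over 40 N, if the wrist force passes 120 N, or if a joint passes its speed limit or range.

ROBOT

A 6-joint arm with a two-finger parallel gripper is mounted at the origin on the work surface. World frame = base frame: x ahead of the robot, y to its left, z up, the work surface at z = 0. Lengths are in mm, angles in degrees, forces in N, time in s.
With the tool pointing down it reaches from about 300 to 850 mm from the base axis. Payload 4.2 kg.
Tool frame: the origin (TCP) lies between the finger pads; the fingertips stand 22 mm ahead of it and the grasp point (between the pads) lies 3 mm ahead of it; z points along the fingers, y is the direction in which the jaws open and shut (so a half turn about z gives the same grasp; the last joint's range is limited). The gripper opens to 91 mm and grips with 3 to 60 N. Pads are 32 mm wide; open, the fingers measure 118 mm over their backs; the gripper's body (76 mm by 178 mm) begins 60 mm behind the grasp point.
Start: joints at [-78.438, 18.312, 89.639, -0, 72.044, -1.146], TCP at [126.493, -560.928, 235.976] pointing down, gripper open.
Joint ranges: [-177.97, 177.97], [-48.28, 115.42], [12.27, 149.76], [-77.06, 257.06], [2.81, 150.46], [-146.56, 146.56]. Speed limits (degrees/s): [147.25, 147.25, 180, 180, 180, 180].

INTERFACE

Orientations are given as [roll, pitch, yaw] about the fixed x, y, z axes, in that order (R = Rz(yaw) Ry(pitch) Rx(roll)).
In Python, from workcell import telemetry, cams, env gives the robot as it stands.
- The arm moves only by the shell command python3 -m inch 'ROWS' [FORCE]. ROWS is JSON, a list of rows, each an object of numbers: "x", "y", "z": the shift along the tool's x, y, z in cm; "yaw": the turn about the tool's z in units of 5 degrees (1.0 is 5 degrees); "gripper": the gripper's target within -1 to 1 (fully open at 1, half-way at 0, shut at -1). A call has 1 to 12 rows; each row shifts and turns the commanded pose from where the row before left it, along the tool's axes as they then stand; what a row does not reach is not made up. A row lasts 1/12 s, in which the tool goes at most 41.7 mm and 7.16 degrees, less where a joint would pass 70% of its speed; a pose out of reach is approached as far as the arm can. A call is refused whole if a number of a shift passes 4.17 or a number of a turn 1, either way. A call with a gripper value outside its range is refused whole. The fingers move at their own pace and stop on an object; FORCE is the grip in N (left out, the last holds). Time passes only in rows, so rows that do not move let the fingers close. It gives the time, the measured TCP pose, the force and the opening at its end, in the units of the state.
- telemetry.state(): the state, without advancing time (a new reading comes with each control period).
- cams.grab_frame(name): name is "scene" or "top" or "wrist"; returns a dict with "pixels" (384x512x3 uint8, red, green, blue), "mtx" (3x3 intrinsics, pixels), "rvec" (rotation vector, rad) and "tvec" (3), from world to camera coordinates, as OpenCV has them. Camera axes: x right, y down, z forward; pixel columns grow to the right and rows downward; lengths in mm; the calibration is good to about 2 mm. A picture is of the moment at which its call begins. There is no depth.
- env.job_done(): hands the job in, once; it reports no verdict.
The state is a dict: "time_s": time; "qpos": joint angles; "qvel": joint speeds; "effort": joint torques, N m; "ee_pos": TCP position; "ee_rot": TCP orientation; "force": force on the tool from outside, world axes, zero at the start; "torque": the same for the moment, N m; "gripper_width": finger opening in mm.
Only numpy, scipy, OpenCV 4.12 (cv2) and the standard library are available. Lean on these libraries where they do the work, as an engineer would, in place of code of your own. Each camera call takes 0.05 s, during which the arm holds its last target. There are 200 camera calls.

## Working session

There is one attempt and no reset: what is moved stays moved. The work goes in short steps, Python scripts to look and compute and a shell command to move; the robot and the scene stay as the last step left them, time stands still between calls to the robot, and variables do not carry over. Pictures are saved under pics/ and viewed, about 8 in all and at most 12, crops included, and the job is handed in when it is done.

```bash
mkdir -p pics
cat > h.py <<'E'
import numpy as np, cv2
from workcell import telemetry, cams, env
def grab(n,save=None):
    f=cams.grab_frame(n)
    if save: cv2.imwrite('pics/'+save,cv2.cvtColor(f['pixels'],cv2.COLOR_RGB2BGR))
    np.savez('f_'+n,**{k:np.array(v) for k,v in f.items()})
    return f
def ray(f,uv,z):
    K=np.array(f['mtx'],float);R=cv2.Rodrigues(np.array(f['rvec'],float))[0];t=np.array(f['tvec'],float).ravel()
    uv=np.atleast_2d(uv).astype(float)
    d=np.c_[uv,np.ones(len(uv))]@np.linalg.inv(K).T@R
    c=-R.T@t
    return c+d*((z-c[2])/d[:,2])[:,None]
E
python3 - <<'E'
from h import *
a=grab('top');b=grab('scene');
cv2.imwrite('pics/a.png',cv2.cvtColor(a['pixels'],cv2.COLOR_RGB2BGR))
cv2.imwrite('pics/b.png',cv2.cvtColor(b['pixels'],cv2.COLOR_RGB2BGR))
print(telemetry.state())
E
```

```text
{'time_s': 0.1, 'qpos': array([-7.84380173e+01,  1.83507253e+01,  8.96992636e+01,  7.63819711e-04,
        7.20446668e+01, -1.14460063e+00]), 'qvel': array([ 0.03901047, -0.08799259, -0.09994945,  0.07662605,  0.01491396,
       -0.00331611]), 'effort': array([-1.29004843e-04, -4.13333166e+01, -2.32510847e+01,  7.28520867e-02,
        4.22398467e-02, -6.35377592e-05]), 'ee_pos': array([ 126.41031477, -560.5071697 ,  235.17782165]), 'ee_rot': array([-1.79905378e+02, -2.61690054e-03,  1.27063451e+01]), 'force': array([ 0.28212228,  0.2559797 , -0.22021416]), 'torque': array([ 0.01553796, -0.00476354, -0.00748799]), 'gripper_width': 91.2308232837625}
```

View pics/a.png

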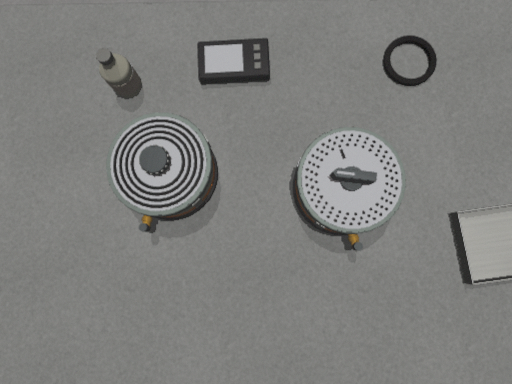

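The top view shows the perforated drum around (350,180). Its nut's nosed end and pale line are on the left, at about (335–355,173), and the lid mark is at (342,154). The ringed drum is at (160,160).

Run:
```python
from h import *
f=dict(np.load('f_top.npz'))
im=f['pixels']; 
c=im[115:245,280:420]; cv2.imwrite('pics/c.png',cv2.cvtColor(cv2.resize(c,None,fx=5,fy=4.5,interpolation=cv2.INTER_CUBIC),cv2.COLOR_RGB2BGR))
hsv=cv2.cvtColor(im,cv2.COLOR_RGB2GRAY)
m=(hsv>150).astype(np.uint8);m[:, :280]=0;m[:,415:]=0;m[:120]=0;m[245:]=0
m=cv2.morphologyEx(m,cv2.MORPH_CLOSE,np.ones((9,9)))
cs=max(cv2.findContours(m,0,1)[0],key=cv2.contourArea)
e=cv2.fitEllipse(cv2.convexHull(cs));print(e, ray(f,e[0],110))
for n,uv,z in [('mark',(342,154),110),('nose',(332,175),154),('tail',(376,178),154)]: print(n,ray(f,uv,z))
```

```text
((350.06304931640625, 178.88400268554688), (97.07022857666016, 104.55512237548828), 110.34686279296875) [[ 577.67421488 -171.65849859  110.        ]]
mark [[ 623.14270395 -158.843436    110.        ]]
nose [[ 576.96802528 -132.30393301  154.        ]]
tail [[ 571.47866557 -205.19723068  154.        ]]
```

View pics/c.png

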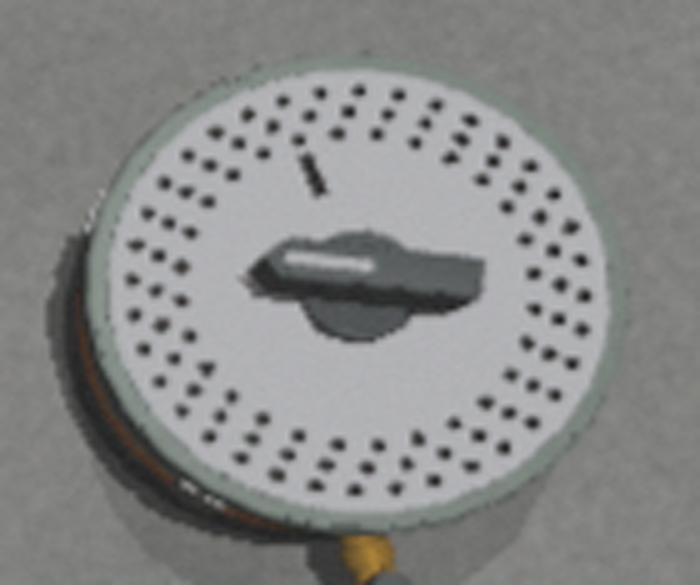

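```bash
python3 -m inch '[{"x":3.26,"y":-1.75},{"x":3.26,"y":-1.75},{"x":3.26,"y":-1.75},{"x":3.26,"y":-1.75},{"x":3.26,"y":-1.75},{"x":3.26,"y":-1.75},{"x":3.26,"y":-1.75},{"x":3.26,"y":-1.75}]'
python3 -m inch '[{"x":3.26,"y":-1.75},{"x":3.26,"y":-1.75},{"x":3.26,"y":-1.75},{"x":3.26,"y":-1.75},{"x":3.26,"y":-1.75},{"x":3.26,"y":-1.75},{"x":3.26,"y":-1.75},{"x":3.26,"y":-1.75},{"yaw":-1},{"yaw":-1},{"yaw":-1},{"yaw":-1}]'
python3 -m inch '[{"yaw":-1},{"yaw":-1},{"yaw":-1},{"yaw":-1},{"yaw":-1},{"yaw":-1},{"yaw":-1},{"yaw":-1},{"yaw":-1},{"yaw":-1},{"yaw":-0.6},{}]'
python3 -c "
from h import *
grab('wrist','w1.png')"
```

```text
invalid input
invalid input
invalid input
```

View pics/w1.png

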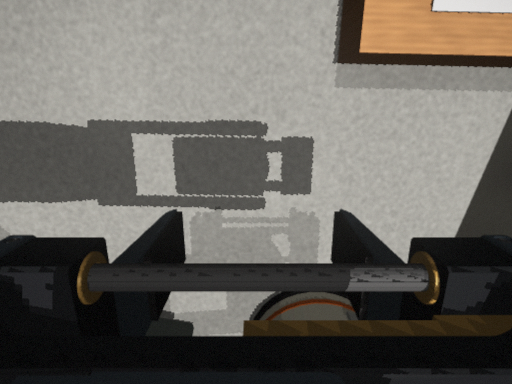

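The calls were refused and nothing moved; the wrist view shows only bare bench. The rows probably need every field, so I'll try one complete row.

```bash
python3 -m inch '[{"x":3.26,"y":-1.75,"z":0,"yaw":0,"gripper":1},{"x":3.26,"y":-1.75,"z":0,"yaw":0,"gripper":1}]'
```

```text
time_s: 0.32
ee_pos: [182.0, -512.5, 235.2]
ee_rot: [-180.0, 0.0, 12.5]
force: [1.4, -0.7, 1.3]
gripper_width: 91.2
```

```bash
python3 -m inch '[{"x":3.26,"y":-1.75,"z":0,"yaw":0,"gripper":1},{"x":3.26,"y":-1.75,"z":0,"yaw":0,"gripper":1},{"x":3.26,"y":-1.75,"z":0,"yaw":0,"gripper":1},{"x":3.26,"y":-1.75,"z":0,"yaw":0,"gripper":1},{"x":3.26,"y":-1.75,"z":0,"yaw":0,"gripper":1},{"x":3.26,"y":-1.75,"z":0,"yaw":0,"gripper":1},{"x":3.26,"y":-1.75,"z":0,"yaw":0,"gripper":1}]'
python3 -m inch '[{"x":3.26,"y":-1.75,"z":0,"yaw":0,"gripper":1},{"x":3.26,"y":-1.75,"z":0,"yaw":0,"gripper":1},{"x":3.26,"y":-1.75,"z":0,"yaw":0,"gripper":1},{"x":3.26,"y":-1.75,"z":0,"yaw":0,"gripper":1},{"x":3.26,"y":-1.75,"z":0,"yaw":0,"gripper":1},{"x":3.26,"y":-1.75,"z":0,"yaw":0,"gripper":1},{"x":3.26,"y":-1.75,"z":0,"yaw":0,"gripper":1},{"x":0,"y":0,"z":0,"yaw":-1,"gripper":1},{"x":0,"y":0,"z":0,"yaw":-1,"gripper":1},{"x":0,"y":0,"z":0,"yaw":-1,"gripper":1},{"x":0,"y":0,"z":0,"yaw":-1,"gripper":1}]'
python3 -m inch '[{"x":0,"y":0,"z":0,"yaw":-1,"gripper":1},{"x":0,"y":0,"z":0,"yaw":-1,"gripper":1},{"x":0,"y":0,"z":0,"yaw":-1,"gripper":1},{"x":0,"y":0,"z":0,"yaw":-1,"gripper":1},{"x":0,"y":0,"z":0,"yaw":-1,"gripper":1},{"x":0,"y":0,"z":0,"yaw":-1,"gripper":1},{"x":0,"y":0,"z":0,"yaw":-1,"gripper":1},{"x":0,"y":0,"z":0,"yaw":-1,"gripper":1},{"x":0,"y":0,"z":0,"yaw":-1,"gripper":1},{"x":0,"y":0,"z":0,"yaw":-1,"gripper":1},{"x":0,"y":0,"z":0,"yaw":-0.6,"gripper":1},{"x":0,"y":0,"z":0,"yaw":0,"gripper":1}]'
python3 -c "
from h import *
grab('wrist','w2.png')"
```

```text
time_s: 0.9
ee_pos: [379.0, -341.2, 235.8]
ee_rot: [-180.0, 0.0, 12.7]
force: [1.1, -0.2, 0.2]
gripper_width: 91.1
time_s: 1.82
ee_pos: [573.8, -172.6, 235.3]
ee_rot: [-180.0, 0.0, 33.0]
force: [0.6, 0.1, 0.4]
gripper_width: 91.1
time_s: 2.82
ee_pos: [573.5, -173.0, 235.6]
ee_rot: [-180.0, -0.0, 85.8]
force: [0.3, 0.4, 1.2]
gripper_width: 91.2
```

View pics/w2.png

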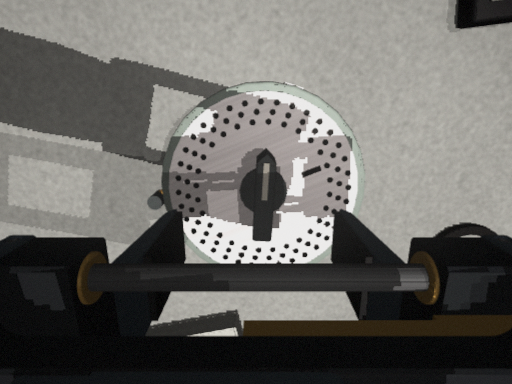

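The wrist view shows the nosed end at (265,151), the tail centre at (262,240), the pale line along (266,165)–(265,200) and the mark around (311,171).

Run:
```python
from h import *
f=dict(np.load('f_wrist.npz')); g=cv2.cvtColor(f['pixels'],cv2.COLOR_RGB2GRAY)
cv2.imwrite('pics/w2c.png',cv2.resize(cv2.cvtColor(f['pixels'][75:275,150:380],cv2.COLOR_RGB2BGR),None,fx=3,fy=3,interpolation=cv2.INTER_CUBIC))
P=ray(f,[(265,150),(262,240)],154)[:,:2]; d=P[0]-P[1]; print(P,np.linalg.norm(d),np.degrees(np.arctan2(d[1],d[0])),P[0]-41*d/np.linalg.norm(d))
# mark: dark pixels in window
w=(g[160:182,300:323]<80).astype(np.uint8); y,x=np.nonzero(w); Q=ray(f,np.c_[x+300,y+160],110)[:,:2]
c=Q.mean(0);u=np.linalg.svd(Q-c)[2][0]; print('mark',len(Q),c,np.ptp((Q-c)@u),np.degrees(np.arctan2(u[1],u[0])))
w=(g[160:203,260:273]>95).astype(np.uint8); y,x=np.nonzero(w); Q=ray(f,np.c_[x+260,y+160],154)[:,:2]
c2=Q.mean(0);u=np.linalg.svd(Q-c2)[2][0]; print('line',len(Q),c2,np.ptp((Q-c2)@u),np.degrees(np.arctan2(u[1],u[0])))
# lid rim ellipse from lid
t=dict(np.load('f_top.npz'))
```

```text
[[ 581.63983606 -129.76308368]
 [ 574.0668591  -204.59053299]] 75.20968787657463 84.22100798216664 [ 577.51148419 -170.55470918]
mark 92 [ 623.55009068 -159.23842718] 17.13212992699231 -162.11573288920775
line 177 [ 580.27767148 -152.87543616] 29.421442988947778 -97.21817257515171
```

View pics/w2c.png

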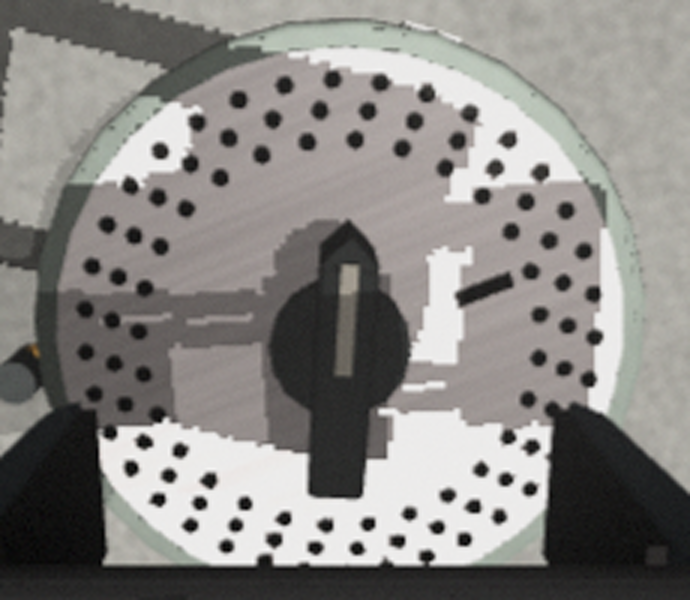

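The bar points at about 83.5°, the mark at about 16.5°, and the axis is near (577.5,-171.5). That leaves roughly 67° to turn. I'll correct the pose, descend to TCP z≈147 and grip.

```bash
python3 -m inch '[{"x":0.18,"y":0.39,"z":0,"yaw":0.46,"gripper":1},{"x":0,"y":0,"z":1.4,"yaw":0,"gripper":1},{"x":0,"y":0,"z":1.4,"yaw":0,"gripper":1},{"x":0,"y":0,"z":1.4,"yaw":0,"gripper":1},{"x":0,"y":0,"z":1.4,"yaw":0,"gripper":1},{"x":0,"y":0,"z":1,"yaw":0,"gripper":1},{"x":0,"y":0,"z":1,"yaw":0,"gripper":1},{"x":0,"y":0,"z":0.8,"yaw":0,"gripper":1},{"x":0,"y":0,"z":0.46,"yaw":0,"gripper":1},{"x":0,"y":0,"z":0,"yaw":0,"gripper":1}]'
python3 -m inch '[{"x":0,"y":0,"z":0,"yaw":0,"gripper":-1},{"x":0,"y":0,"z":0,"yaw":0,"gripper":-1},{"x":0,"y":0,"z":0,"yaw":0,"gripper":-1},{"x":0,"y":0,"z":0,"yaw":0,"gripper":-1},{"x":0,"y":0,"z":0,"yaw":0,"gripper":-1},{"x":0,"y":0,"z":0,"yaw":0,"gripper":-1},{"x":0,"y":0,"z":0,"yaw":0,"gripper":-1},{"x":0,"y":0,"z":0,"yaw":0,"gripper":-1},{"x":0,"y":0,"z":0,"yaw":0,"gripper":-1},{"x":0,"y":0,"z":0,"yaw":0,"gripper":-1},{"x":0,"y":0,"z":0,"yaw":0,"gripper":-1},{"x":0,"y":0,"z":0,"yaw":0,"gripper":-1}]' 25
```

```text
time_s: 3.7
ee_pos: [577.3, -171.4, 146.3]
ee_rot: [-179.9, -0.0, 83.4]
force: [-0.6, -0.6, -0.5]
gripper_width: 91.0
time_s: 4.7
ee_pos: [578.3, -171.6, 147.4]
ee_rot: [179.9, 0.0, 83.4]
force: [-0.4, -0.5, 0.5]
gripper_width: 15.8
```

It's gripped at 15.8 mm. Next I turn it 60° clockwise from above (tool +yaw).

```bash
python3 -m inch '[{"x":0,"y":0,"z":0,"yaw":0.5,"gripper":-1},{"x":0,"y":0,"z":0,"yaw":0.5,"gripper":-1},{"x":0,"y":0,"z":0,"yaw":0.5,"gripper":-1},{"x":0,"y":0,"z":0,"yaw":0.5,"gripper":-1},{"x":0,"y":0,"z":0,"yaw":0.5,"gripper":-1},{"x":0,"y":0,"z":0,"yaw":0.5,"gripper":-1},{"x":0,"y":0,"z":0,"yaw":0.5,"gripper":-1},{"x":0,"y":0,"z":0,"yaw":0.5,"gripper":-1},{"x":0,"y":0,"z":0,"yaw":0.5,"gripper":-1},{"x":0,"y":0,"z":0,"yaw":0.5,"gripper":-1},{"x":0,"y":0,"z":0,"yaw":0.5,"gripper":-1},{"x":0,"y":0,"z":0,"yaw":0.5,"gripper":-1}]' 35
python3 -m inch '[{"x":0,"y":0,"z":0,"yaw":0.5,"gripper":-1},{"x":0,"y":0,"z":0,"yaw":0.5,"gripper":-1},{"x":0,"y":0,"z":0,"yaw":0.5,"gripper":-1},{"x":0,"y":0,"z":0,"yaw":0.5,"gripper":-1},{"x":0,"y":0,"z":0,"yaw":0.5,"gripper":-1},{"x":0,"y":0,"z":0,"yaw":0.5,"gripper":-1},{"x":0,"y":0,"z":0,"yaw":0.5,"gripper":-1},{"x":0,"y":0,"z":0,"yaw":0.5,"gripper":-1},{"x":0,"y":0,"z":0,"yaw":0.5,"gripper":-1},{"x":0,"y":0,"z":0,"yaw":0.5,"gripper":-1},{"x":0,"y":0,"z":0,"yaw":0.5,"gripper":-1},{"x":0,"y":0,"z":0,"yaw":0.5,"gripper":-1}]'
python3 -m inch '[{"x":0,"y":0,"z":0,"yaw":0.5,"gripper":-1},{"x":0,"y":0,"z":0,"yaw":0.5,"gripper":-1},{"x":0,"y":0,"z":0,"yaw":0,"gripper":-1}]'
python3 -c "
from h import *
f=grab('wrist','w3.png');print(telemetry.state()['torque'])"
```

```text
time_s: 5.7
ee_pos: [579.1, -171.9, 147.4]
ee_rot: [179.8, -0.0, 53.3]
force: [4.7, -1.0, -1.3]
gripper_width: 15.4
time_s: 6.7
ee_pos: [579.6, -172.6, 147.4]
ee_rot: [179.8, -0.2, 23.3]
force: [5.0, -4.0, -2.7]
gripper_width: 16.1
time_s: 6.95
ee_pos: [579.7, -172.8, 147.4]
ee_rot: [179.8, -0.2, 18.3]
force: [5.1, -3.5, -4.0]
gripper_width: 15.6
[-0.46170231 -0.56005819 -0.11937397]
```

View pics/w3.png

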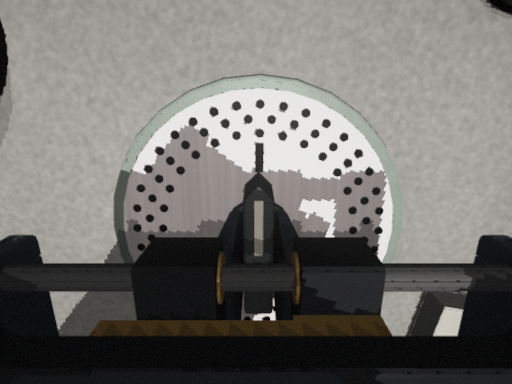

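The line at (259,200–255) and the mark at (259,143–172) are almost collinear. I'll measure the remainder.

Run:
```python
from h import *
f=dict(np.load('f_wrist.npz')); g=cv2.cvtColor(f['pixels'],cv2.COLOR_RGB2GRAY)
def ax(m,x0,y0,z):
    y,x=np.nonzero(m); Q=ray(f,np.c_[x+x0,y+y0],z)[:,:2]; c=Q.mean(0);u=np.linalg.svd(Q-c)[2][0]; u*=np.sign(u[0])
    return c,np.degrees(np.arctan2(u[1],u[0])),np.ptp((Q-c)@u),np.ptp((Q-c)@[-u[1],u[0]]),len(Q)
M=ax(g[140:172,250:269]<70,250,140,110); L=ax(g[198:258,249:270]>80,249,198,154)
print(M);print(L)
d=M[0]-L[0];print('line->mark dir',np.degrees(np.arctan2(d[1],d[0])))
for A in [(577.5,-171.5),(579,-172.5)]:
    for Q in (M,L): d=Q[0]-A;print(A,np.linalg.norm(d),np.degrees(np.arctan2(d[1],d[0])))
# rim circle: outer lid (bright) extents by rows 
print(g[210,105:135],g[210,385:410])
```

```text
(array([ 623.12866334, -159.16411431]), np.float64(17.396863784038224), np.float64(16.98943353023469), np.float64(4.407959014065231), 195)
(array([ 596.48850532, -167.29530898]), np.float64(18.03519987781078), np.float64(29.603563541653443), np.float64(4.538766067126229), 494)
line->mark dir 16.973405966982742
(577.5, -171.5) 47.26678531531268 15.128471033547324
(577.5, -171.5) 19.448464229183926 12.485736169080537
(579, -172.5) 46.099726413647275 16.81505922281321
(579, -172.5) 18.24655109718197 16.57334178118375
[173 173 180 178 178 176 173 170 141  93  79  75  79  79  80  79  79  80
  99 131 138 134 132 130 136 129 135 137 125  69] [231 231 232 231 232 231 230 204 171 164 163 162 161 165 160 160 158 164
 171 166 163 162 160 160 159]
```

About 1° remains. I'll turn that, release by opening along the jaws, and rise.

```bash
python3 -m inch '[{"x":0,"y":0,"z":0,"yaw":0.1,"gripper":-1},{"x":0,"y":0,"z":0,"yaw":0.1,"gripper":-1},{"x":0,"y":0,"z":0,"yaw":0,"gripper":-1},{"x":0,"y":0,"z":0,"yaw":0,"gripper":-1}]'
python3 -m inch '[{"x":0,"y":0,"z":0,"yaw":0,"gripper":1},{"x":0,"y":0,"z":0,"yaw":0,"gripper":1},{"x":0,"y":0,"z":0,"yaw":0,"gripper":1},{"x":0,"y":0,"z":0,"yaw":0,"gripper":1},{"x":0,"y":0,"z":0,"yaw":0,"gripper":1},{"x":0,"y":0,"z":0,"yaw":0,"gripper":1},{"x":0,"y":0,"z":0,"yaw":0,"gripper":1},{"x":0,"y":0,"z":0,"yaw":0,"gripper":1},{"x":0,"y":0,"z":0,"yaw":0,"gripper":1}]'
python3 -m inch '[{"x":0,"y":0,"z":-0.5,"yaw":0,"gripper":1},{"x":0,"y":0,"z":-1,"yaw":0,"gripper":1},{"x":0,"y":0,"z":-1.5,"yaw":0,"gripper":1},{"x":0,"y":0,"z":-1.5,"yaw":0,"gripper":1},{"x":0,"y":0,"z":-1.5,"yaw":0,"gripper":1},{"x":0,"y":0,"z":-1.5,"yaw":0,"gripper":1},{"x":0,"y":0,"z":-1.5,"yaw":0,"gripper":1},{"x":0,"y":0,"z":0,"yaw":0,"gripper":1},{"x":0,"y":0,"z":0,"yaw":0,"gripper":1}]'
python3 -c "
from h import *
f=grab('wrist','w4.png');grab('top','t4.png')"
```

```text
time_s: 7.33
ee_pos: [579.7, -172.8, 147.4]
ee_rot: [179.8, -0.2, 17.4]
force: [5.9, -4.2, -3.4]
gripper_width: 16.0
time_s: 8.08
ee_pos: [577.7, -171.5, 147.3]
ee_rot: [180.0, 0.0, 17.4]
force: [0.1, -0.1, -0.1]
gripper_width: 73.5
time_s: 8.83
ee_pos: [578.2, -171.7, 238.7]
ee_rot: [179.9, -0.1, 17.4]
force: [-0.1, -0.3, -0.2]
gripper_width: 91.1
```

View pics/w4.png

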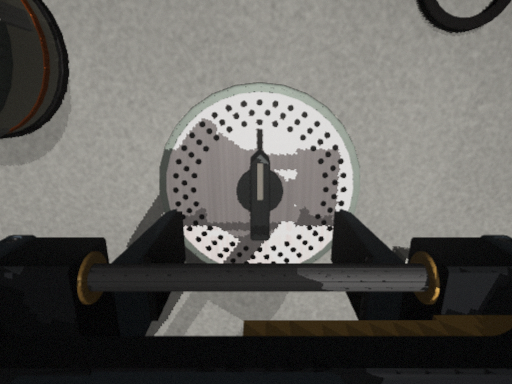

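The line at (260,163–200) and the mark at (260,128–150) look collinear, and the gripper is clear. One numeric check follows.

Run:
```python
from h import *
f=dict(np.load('f_wrist.npz')); g=cv2.cvtColor(f['pixels'],cv2.COLOR_RGB2GRAY)
def ax(m,x0,y0,z):
    y,x=np.nonzero(m); Q=ray(f,np.c_[x+x0,y+y0],z)[:,:2]; c=Q.mean(0);u=np.linalg.svd(Q-c)[2][0]; u*=np.sign(u[0])
    return c,np.degrees(np.arctan2(u[1],u[0])),np.ptp((Q-c)@u),len(Q)
M=ax(g[127:149,253:268]<80,253,127,110); L=ax(g[161:202,254:267]>85,254,161,154)
print(M);print(L);d=M[0]-L[0];print(np.degrees(np.arctan2(d[1],d[0])))
```

```text
(array([ 623.05653371, -159.35894044]), np.float64(17.416629664871515), np.float64(17.160433121343715), 79)
(array([ 596.70907538, -167.54040701]), np.float64(15.914981856562033), np.float64(31.354041075547137), 232)
17.250720556455644
```

```bash
python3 -c "
from h import *
print(env.job_done())"
```

```text
the job is handed in; nothing more can be done
None
```

I gripped the bar nut on the drum with the perforated lid and turned it about 66° clockwise as seen from above, until its line pointed at the lid's line. I then opened the gripper, rose clear and handed the job in at about 9 s of the 38 s allowed.

- **Alignment:** In the last wrist picture the lid mark lies at 17.4°. The nut's line centre and the mark's centre are collinear at 17.3°, and the tool let go at 17.4°. The line's own fitted direction came out at 15.9°. It is a coarse fit, but it disagrees by about 1.5°.
- **Forces and contact:** The force readings after each move stayed within a few newtons, and after release they were about 0 N. The gripper was 91 mm open and clear of the drum.
- **Round knob:** I never went near it. I saved a last top picture but did not look at it, so I have no visual check of the knob.
- **Refused calls:** My first three move calls were refused because the rows left out some fields. Nothing moved.

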